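# Lock the swivel hook and hang up the clamp

## Robot

A 6-joint arm with a two-finger parallel gripper is mounted at the origin on the work surface. World frame = base frame: x ahead of the robot, y to its left, z up, the work surface at z = 0. Lengths are in m, angles in rad, forces in N, time in s.
With the tool pointing down it reaches from about 0.25 to 0.775 m from the base axis. Payload 8.9 kg.
Tool frame: the origin (TCP) lies at the very end of the fingers, on their centre line; the grasp point (between the pads) lies 19 mm behind it; z points along the fingers, y is the line along which they close (so a half turn about z gives the same grasp; the last joint's range is limited). The gripper opens to 85 mm and grips with 20 to 120 N. Pads are 22 mm wide; open, the fingers measure 114 mm over their backs; the gripper's body (76 mm by 85 mm) begins 54 mm behind the grasp point. The pads swing forward as they close: fully open they stand 13 mm farther back than shut.
Start: joints at [1.144, 0.291, -0.153, 1.127, 0, 1.431], TCP at [0.149, 0.503, 0.231] pointing down, gripper open.
Joint ranges: [-2.52, 2.52], [-0.91, 1.74], [-1.3, 1.37], [-1.96, 2.02], [-1.52, 1.47], [-3.14, 3.14]. Speed limits (rad/s): [2.22, 2.22, 2.79, 3.14, 3.14, 3.14].

## Interface

Orientations are given as a rotation vector (axis times angle).
In Python, from cell import ctrl, optics gives the robot as it stands.
- The arm moves only by the tool send_rows, never from a script. Its argument "increments" is text: rows parted by semicolons, each of 4 numbers parted by spaces: the shift along the tool's x, y, z in units of 25 mm (1.0 is 25 mm), then the turn about the tool's z in units of 6 degrees (1.0 is 6 degrees). A call has 1 to 12 rows; each row is the pose to reach, as a shift and turn from the pose commanded when the call began, along the tool's axes at that moment; what a row does not reach only later rows make up. A row lasts 1/12 s, in which the tool goes at most 41.7 mm and 7.16 degrees, less where a joint would pass 70% of its speed; a pose out of reach is approached as far as the arm can. A call with a gripper value outside its range is refused whole. "grip" is the gripper command: -1 is shut, 1 is fully open, values between are in proportion, set as the call begins (left out, the last holds). The fingers move at their own pace and stop on an object; "force" is the grip in N (left out, the last holds). Time passes only in rows, so rows that repeat a pose let the fingers close. It gives the time, the measured TCP pose, the force, the opening and the grip force at its end, in the units of the state.
- ctrl.get_state(): the state, without advancing time (a new reading comes with each control period).
- optics.camera(name): name is "scene" or "top"; returns (picture, depth): 480x640x3 uint8, blue, green, red; 480x640 float32, m along the optical axis (not along the pixel's ray), 0 where there is no reading.
- optics.camera_params(name): a dict with "intrinsics" (3x3 intrinsics, pixels), "k1" (the pictures are not rectified: a ray, as slopes to the right and down, at radius r is drawn at 1 + k1 r^2 times it, then the intrinsics apply), "rvec" (rotation vector, rad) and "tvec" (3), from world to camera coordinates, as OpenCV has them. Camera axes: x right, y down, z forward; pixel columns grow to the right and rows downward; lengths in m; the calibration is good to about 2 mm. A picture is of the moment at which its call begins. camera_params takes no time and is no camera call.
- ctrl.job_done(): hands the job in; it is judged then, once.
The state is a dict: "t": time; "joint_positions": joint angles; "qd": joint speeds; "joint_torque": joint torques, N m; "eef_pos": TCP position; "orientation": TCP orientation; "contact_force": force on the tool from outside, world axes, zero at the start; "ft_torque": the same for the moment, N m; "width": finger opening in m; "finger_force": force on a finger pad.
Only numpy, scipy, OpenCV 4.12 (cv2) and the standard library are available. Lean on these libraries where they do the work, as an engineer would, in place of code of your own. Each camera call takes 0.05 s, during which the arm holds its last target. There are 200 camera calls.

## Task

The yellow swivel hook on the blue post has been left turned aside: push it round towards the robot until the red-knobbed spring pin drops into its disc, and feel that it is locked with a steady push of about 10 N, never forcing it (25 N is too much). Then lift the C-clamp off the steel tube and hang it on the hook, lowered gently, its back bar flat across the hook near the middle and one jaw down each side, hanging still with the hook locked. Leave the tube, the red magnetic square, the green spray can and the brush where they are.

Things in the scene. Friction and masses are not known exactly. Their poses are not given: they have to be found in the camera images.
- swivel_axis (a point): point on the fixed vertical axis about which the hook turns, 170 mm above the table, level with the middle of the hook's bar. The blue post under it is 38 mm in diameter (foot 110 mm); it carries the slotted index disc (96 mm across, top 160 mm above the table) and a hub 42 mm across that reaches 182 mm
- hook_seat (a point): where the clamp should hang: top of the yellow hook's bar, mid-width, 85 mm out from the axis, 176 mm above the table; turns with the hook; x points outwards along the hook, y across, z up. The hook is a level straight bar 16 mm wide and 12 mm high (164 to 176 mm above the table), clear from the hub to 129 mm out, where a 12 mm thick end lip rises 22 mm above the bar
- pin (a joint): spring-loaded index pin with a red knob, on the aluminium bracket behind the post (opposite the hook's locked direction, 36 mm from the axis, knob top 228 mm above the table): 0 m = riding on the disc, hook free; about 0.009 m = dropped by itself into the disc's slot, hook locked with about 3 degrees of play each way
- clamp_bar (a point): centre of the clamp's back bar, above its centre of mass: the place to grasp. y along the bar, x through its thickness, z up. Bar 18 mm thick (x), about 150 mm long (y), 26 mm high: underside, which lies on the hook, is 13 mm below this point. Olive-brown cast C-clamp of about 0.7 kg, lying with this bar on top across the tube, its jaws hanging down on either side
- clamp: the same clamp; origin 13 mm below clamp_bar on the bar's underside, same axes. Jaws reach 78 mm below the underside; the clear gap between them is -0.047 to 0.034 m; screw axis 64 mm below the underside, its cross handle (62 mm long along x) ends at y = 0.132 m, the fixed jaw at y = -0.075 m
- hook: the swivel hook and disc; origin on the axis, 148 mm up; x outwards along the hook, z up. Stiff (2 to 5 N sideways at 90 mm out), stays where left. Starts pointing about to world -y, 54 to 86 deg from world -x; push its far (+x) side to turn it clockwise from above to where it locks and stops dead: a direction not measured, within 30 deg either side of world -x. Over 25 N is forcing it
- tube: loose offcut of rectangular steel tube, 160 mm long (x), 50 mm wide (y), 100 mm high; origin at the middle of its underside. The clamp's back bar lies across its top, the jaws about 10 to 20 mm clear of its sides
- square: red magnetic welding square lying flat, about 110 x 90 x 26 mm, a bystander; origin under its middle
- spray: green spray can standing upright, 56 mm diameter, 160 mm high, a bystander; origin at the middle of its underside
- brush: brush lying on the table, 200 mm long, a bystander

How it is judged:
By the outcome, as a careful person would: the job done as asked, in the order asked, and still so for the second after the job is handed in, with the robot touching nothing.
It also fails if it takes over 72 s, if anything falls off the work surface, if the arm or the gripper's body presses on something with over 40 N, if the wrist force passes 120 N, or if a joint passes its speed limit or range.

## Working session

There is one attempt and no reset: what is moved stays moved. The work goes in short steps, Python scripts to look and compute and a tool call to move; the robot and the scene stay as the last step left them, time stands still between calls to the robot, and variables do not carry over. Pictures are saved under pics/ and viewed, at most 10 in all, crops included, and the job is handed in when it is done.

Besides the shell and the picture viewer there is one more tool, called after "Request:" by a JSON object that holds its "op" and its "data", one argument or row to a line. send_rows: Moves the arm, as the interface text tells. Its arguments: {"type":"object","properties":{"increments":{"type":"string"},"grip":{"type":"number"},"force":{"type":"number"}},"required":["increments"]}

```bash
mkdir -p pics
cat > h.py <<'E'
import numpy as np, cv2
from scipy.spatial.transform import Rotation as R
from cell import ctrl, optics
def cloud(name):
    im,d=optics.camera(name); p=optics.camera_params(name)
    K=np.array(p["intrinsics"],float); k1=p["k1"]
    v,u=np.mgrid[0:480,0:640].astype(float)
    pts=cv2.undistortPoints(np.stack([u.ravel(),v.ravel()],1).reshape(-1,1,2),K,np.array([k1,0,0,0,0.])).reshape(480,640,2)
    c=np.dstack([pts*d[...,None],d])
    Rm=cv2.Rodrigues(np.array(p["rvec"],float))[0]; t=np.array(p["tvec"],float).ravel()
    w=(c-t)@Rm
    w[d==0]=np.nan
    return im,w
def st():
    s=ctrl.get_state()
    print({k:np.round(s[k],3).tolist() for k in("t","eef_pos","orientation","contact_force","width","finger_force","joint_positions")})
    return s
def inc(target,yaw=None):
    s=ctrl.get_state(); Rt=R.from_rotvec(s["orientation"]).as_matrix()
    print("shift",np.round(Rt.T@(np.array(target)-s["eef_pos"])/.025,2),"toolx",np.round(Rt[:,0],3),"tooly",np.round(Rt[:,1],3))
E
python3 - <<'E'
from h import *
st();inc([0.4,0,.3])
for n in("scene","top"):
    im,w=cloud(n); cv2.imwrite(f"pics/{n}0.png",im); np.save(f"{n}.npy",w); np.save(f"{n}im.npy",im)
    print(n,np.round(w[240,320],3))
E
```

```text
{'t': 0.0, 'eef_pos': [0.149, 0.503, 0.231], 'orientation': [-0.45, -3.109, 0.002], 'contact_force': [-0.981, -0.029, -0.621], 'width': 0.085, 'finger_force': 0.0, 'joint_positions': [1.144, 0.291, -0.154, 1.127, -0.0, 1.431]}
shift [-15.34 -16.44  -2.75] toolx [-0.959  0.284  0.   ] tooly [ 0.284  0.959 -0.001]
scene [0.496 0.022 0.001]
top [ 0.583 -0.121  0.001]
```

View pics/scene0.png

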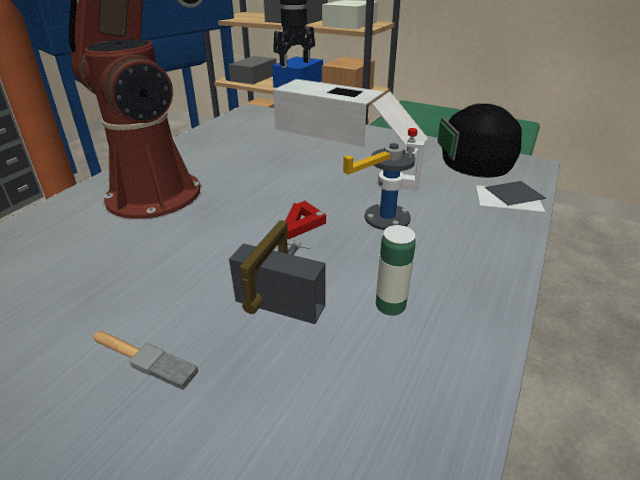

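View pics/top0.png

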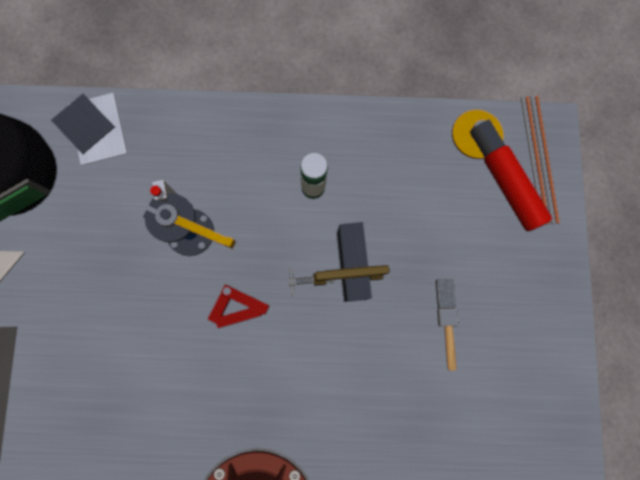

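The scene view shows the hook at (370,160), the clamp on the tube at (265,262) and the spray can at (396,270). The top view shows the hub at (166,214), the hook tip at (233,243), the red knob at (156,190) and the clamp bar from (290,281) to (388,270).

Run:
```python
from h import *
for n in("top","scene"):
    w=np.load(n+".npy"); im=np.load(n+"im.npy"); hsv=cv2.cvtColor(im,cv2.COLOR_BGR2HSV); H,S,V=hsv[...,0],hsv[...,1],hsv[...,2]
    z=w[...,2]; x=w[...,0];y=w[...,1]
    def rep(name,m):
        m=m&np.isfinite(z); P=w[m]
        if len(P)<5: print(n,name,len(P)); return
        c=np.median(P,0); mean=P[:,:2].mean(0); _,s,vt=np.linalg.svd(P[:,:2]-mean,full_matrices=False)
        t=(P[:,:2]-mean)@vt[0]
        print(n,name,len(P),"med",np.round(c,3),"mean",np.round(mean,3),"dir",np.round(vt[0],3),"ends",np.round(mean+np.percentile(t,2)*vt[0],3),np.round(mean+np.percentile(t,98)*vt[0],3),"zr",np.round(np.percentile(P[:,2],[3,97]),3))
    yel=(H>18)&(H<30)&(S>180)&(V>120)&(z>.15)&(z<.21)
    rep("hook",yel); rep("hookbar",yel&(z>.17)&(z<.182))
    red=((H<6)|(H>174))&(S>150)
    rep("knob",red&(z>.19)&(z<.25)&(x>.4))
    rep("square",red&(z>.005)&(z<.06)&(x>.2))
    rep("hub",(S<80)&(z>.174)&(z<.19)&(x>.4)&(y>-.0))
    rep("disc",(S<90)&(z>.15)&(z<.167)&(x>.4)&(y>.05))
    ol=(H>10)&(H<32)&(S>80)&(V<130)&(x>.2)
    rep("clamp",ol&(z>.03)&(z<.15)); rep("bartop",ol&(z>.115)&(z<.14))
    rep("tubetop",(S<90)&(V<90)&(z>.092)&(z<.106)&(y<0)&(x<.55))
    rep("spraytop",(z>.15)&(z<.17)&(y<.0)&(y>-.25)&(x>.3)&(S<90))
    rep("tubeall",(V<90)&(z>.03)&(z<.106)&(y<0)&(x<.6)&(x>.2))
    rep("handle",(S<80)&(z>.03)&(z<.09)&(y>-.1)&(y<.05)&(x>.25)&(x<.42))
```

```text
top hook 468 med [0.564 0.108 0.176] mean [0.563 0.106] dir [-0.382 -0.924] ends [0.584 0.157] [0.54 0.05] zr [0.173 0.199]
top hookbar 416 med [0.566 0.114 0.176] mean [0.566 0.113] dir [-0.38  -0.925] ends [0.584 0.157] [0.547 0.066] zr [0.173 0.178]
top knob 72 med [0.626 0.185 0.228] mean [0.626 0.185] dir [-0.499 -0.866] ends [0.631 0.192] [0.622 0.178] zr [0.225 0.23 ]
top square 2046 med [0.455 0.002 0.029] mean [ 0.555 -0.231] dir [-0.413  0.911] ends [ 0.703 -0.558] [0.402 0.107] zr [0.023 0.059]
top hub 394 med [0.593 0.176 0.182] mean [0.594 0.175] dir [-0.754 -0.657] ends [0.627 0.204] [0.579 0.162] zr [0.177 0.189]
top disc 1408 med [0.595 0.18  0.16 ] mean [0.602 0.208] dir [-0.366 -0.931] ends [0.731 0.536] [0.575 0.138] zr [0.151 0.163]
top clamp 845 med [ 0.498 -0.188  0.125] mean [ 0.537 -0.191] dir [-0.322  0.947] ends [ 0.667 -0.575] [0.348 0.364] zr [0.034 0.128]
top bartop 655 med [ 0.497 -0.184  0.125] mean [ 0.499 -0.178] dir [-0.173 -0.985] ends [ 0.51  -0.116] [ 0.486 -0.249] zr [0.119 0.128]
top tubetop 984 med [ 0.487 -0.194  0.1  ] mean [ 0.497 -0.194] di
[... 1143 characters left out ...]
p 1624 med [ 0.508 -0.223  0.111] mean [ 0.515 -0.179] dir [-0.274 -0.962] ends [0.709 0.501] [ 0.494 -0.255] zr [0.037 0.127]
scene bartop 725 med [ 0.504 -0.198  0.126] mean [ 0.505 -0.19 ] dir [-0.155 -0.988] ends [ 0.516 -0.119] [ 0.495 -0.256] zr [0.116 0.128]
scene tubetop 834 med [ 0.517 -0.199  0.1  ] mean [ 0.504 -0.197] dir [ 0.999 -0.05 ] ends [ 0.45  -0.195] [ 0.548 -0.2  ] zr [0.094 0.102]
scene spraytop 506 med [ 0.709 -0.103  0.161] mean [ 0.709 -0.103] dir [ 0.39  -0.921] ends [ 0.699 -0.079] [ 0.717 -0.123] zr [0.156 0.162]
scene tubeall 4065 med [ 0.531 -0.211  0.081] mean [ 0.533 -0.204] dir [0.971 0.24 ] ends [ 0.455 -0.223] [ 0.601 -0.187] zr [0.034 0.102]
scene handle 0
```

Request:
{"op": "send_rows", "data": {
  "increments": "0 0 -2.8 0;0 0 -2.8 0;-5 -2.6 -2.8 0.2;-8 -4.1 -2.8 0.4;-11 -5.6 -2.8 0.6;-14 -7.2 -2.8 0.9;-17 -8.7 -2.8 0.9;-20 -10.3 -2.8 0.9;-21.8 -11.2 -2.8 0.9;-21.8 -11.2 -2.8 0.9;-21.8 -11.2 -2.8 0.9;-21.8 -11.2 -2.8 0.9",
  "grip": -1
}}

```text
t: 1.1
eef_pos: [0.4514, 0.2138, 0.3012]
orientation: [-0.597, -3.084, 0.0]
contact_force: [0.3, 1.2, -0.4]
width: -0.0001
finger_force: 0.0
```

Request:
{"op": "send_rows", "data": {
  "increments": "-1.6 -0.6 0 0;-3.1 -1.25 0 0;-4.6 -1.85 0 0;-6.1 -2.5 0 0;-7.2 -2.9 0 0;-7.2 -2.9 0 0;-7.2 -2.9 0 0;-7.2 -2.9 1.5 0;-7.2 -2.9 3 0;-7.2 -2.9 4.5 0;-7.2 -2.9 6 0;-7.2 -2.9 6 0"
}}

```text
t: 2.1
eef_pos: [0.5848, 0.0822, 0.1447]
orientation: [-0.592, -3.074, 0.003]
contact_force: [-2.5, -0.5, -1.0]
width: -0.0003
finger_force: 0.0
```

```bash
cat > arc.py <<'E'
from h import *
import sys
# pusher centre around axis: python arc.py theta_list  -> increments (tool frame now)
A=np.array([.593,.1765]); s=st(); Rt=R.from_rotvec(s["orientation"]).as_matrix()
ang=np.degrees(np.arctan2(Rt[1,0],Rt[0,0]))
for a in sys.argv[1:]:
    th=np.radians(float(a)); d=np.array([np.cos(th),np.sin(th)]); p=np.array([np.sin(th),-np.cos(th)])
    c=A+.09*d-.019*p; D=np.array([*(c-s["eef_pos"][:2]),0])
    t=(ang-(float(a)-90)+180)%360-180
    print(a,np.round(np.append((Rt.T@D)/.025,t/6),2))
E
python3 arc.py 248 244 240 236 232 228 224 220 216 212 208 206 204
```

```text
{'t': 2.1, 'eef_pos': [0.585, 0.082, 0.145], 'orientation': [-0.592, -3.074, 0.003], 'contact_force': [-2.453, -0.486, -0.961], 'width': -0.0, 'finger_force': 0.0, 'joint_positions': [0.016, 0.481, -0.1, 1.001, 0.0, 0.397]}
248 [0.35 0.02 0.   0.03]
244 [ 0.6  -0.02  0.01  0.7 ]
240 [ 0.86 -0.05  0.01  1.36]
236 [ 1.11 -0.06  0.01  2.03]
232 [ 1.37 -0.05  0.01  2.7 ]
228 [ 1.63 -0.02  0.02  3.36]
224 [1.88 0.03 0.02 4.03]
220 [2.13 0.09 0.02 4.7 ]
216 [2.37 0.17 0.02 5.36]
212 [2.61 0.27 0.03 6.03]
208 [2.84 0.38 0.03 6.7 ]
206 [2.95 0.44 0.03 7.03]
204 [3.06 0.51 0.03 7.36]
```

Request:
{"op": "send_rows", "data": {
  "increments": "0.35 0 0 0;0.47 0 0 0.35;0.6 0 0 0.7;0.73 -0.03 0 1;0.86 -0.05 0 1.35;0.98 -0.05 0 1.7;1.1 -0.06 0 2;1.23 -0.05 0 2.35;1.37 -0.05 0 2.7;1.5 -0.04 0 3;1.63 -0.02 0 3.35;1.63 -0.02 0 3.35"
}}

```text
t: 3.1
eef_pos: [0.5531, 0.0966, 0.1548]
orientation: [1.126, 2.929, 0.002]
contact_force: [0.7, -0.8, 1.1]
width: -0.0
finger_force: 0.3
```

```bash
python3 arc.py 228 226 224 222 220 218 216 214 212 210 208 206 204 202 200
```

```text
{'t': 3.1, 'eef_pos': [0.553, 0.097, 0.155], 'orientation': [1.126, 2.929, 0.002], 'contact_force': [0.734, -0.808, 1.085], 'width': -0.0, 'finger_force': 0.253, 'joint_positions': [0.043, 0.409, -0.189, 0.969, -0.0, 0.777]}
228 [ 0.19 -0.16 -0.   -0.01]
226 [ 0.32 -0.18 -0.    0.33]
224 [ 0.45 -0.2  -0.    0.66]
222 [ 0.57 -0.22 -0.    0.99]
220 [ 0.7  -0.23 -0.    1.33]
218 [ 0.83 -0.24 -0.    1.66]
216 [ 0.96 -0.24 -0.    1.99]
214 [ 1.09 -0.24 -0.    2.33]
212 [ 1.22 -0.23 -0.    2.66]
210 [ 1.34 -0.22 -0.01  2.99]
208 [ 1.47 -0.2  -0.01  3.33]
206 [ 1.6  -0.18 -0.01  3.66]
204 [ 1.72 -0.16 -0.01  3.99]
202 [ 1.85 -0.13 -0.01  4.33]
200 [ 1.97 -0.1  -0.01  4.66]
```

Request:
{"op": "send_rows", "data": {
  "increments": "0.19 -0.16 0 0;0.32 -0.18 0 0.33;0.45 -0.2 0 0.66;0.57 -0.22 0 1;0.7 -0.23 0 1.33;0.83 -0.24 0 1.66;0.96 -0.24 0 2;1.09 -0.24 0 2.33;1.22 -0.23 0 2.66;1.22 -0.23 0 2.66"
}}

```text
t: 3.93
eef_pos: [0.5259, 0.1127, 0.1528]
orientation: [1.521, 2.747, 0.002]
contact_force: [0.6, -0.4, -0.1]
width: 0.0001
finger_force: 0.1
```

```bash
python3 arc.py 212 210 208 206 204 202 200 198 196 194
python3 - <<'E'
from h import *
n="scene"
im,w=cloud(n); cv2.imwrite("pics/s1.png",cv2.resize(im[100:260,300:480],None,fx=3,fy=3))
hsv=cv2.cvtColor(im,cv2.COLOR_BGR2HSV); H,S,V=cv2.split(hsv);z=w[...,2]
m=(H>18)&(H<30)&(S>180)&(V>120)&(z>.15)&(z<.21)
P=w[m]; q=P[:,:2]-[.593,.1765]; r=np.hypot(*q.T); print(m.sum(), r.max(), np.degrees(np.median(np.arctan2(q[r>.1][:,1],q[r>.1][:,0])))%360)
m=((H<6)|(H>174))&(S>150)&(z>.19)&(z<.25)&(w[...,0]>.4); print(np.median(w[m],0),np.percentile(z[m],95))
E
```

```text
{'t': 3.933, 'eef_pos': [0.526, 0.113, 0.153], 'orientation': [1.521, 2.747, 0.002], 'contact_force': [0.55, -0.355, -0.119], 'width': 0.0, 'finger_force': 0.116, 'joint_positions': [0.075, 0.37, -0.255, 0.944, 0.0, 1.086]}
212 [-0.02  0.03  0.    0.01]
210 [ 0.11  0.   -0.    0.34]
208 [ 0.23 -0.01 -0.    0.68]
206 [ 0.36 -0.03 -0.    1.01]
204 [ 0.49 -0.04 -0.    1.34]
202 [ 0.62 -0.05 -0.    1.68]
200 [ 0.75 -0.05 -0.    2.01]
198 [ 0.87 -0.05 -0.    2.34]
196 [ 1.   -0.04 -0.    2.68]
194 [ 1.13 -0.03 -0.    3.01]
333 0.1382705047418816 214.9670775846996
[0.62975527 0.18174628 0.22473632] 0.2286796988295845
```

Request:
{"op": "send_rows", "data": {
  "increments": "0.06 0 0 0.17;0.12 0 0 0.34;0.18 -0.01 0 0.5;0.24 -0.01 0 0.68;0.3 -0.02 0 0.85;0.36 -0.03 0 1;0.42 -0.03 0 1.17;0.49 -0.04 0 1.34;0.55 -0.04 0 1.5;0.62 -0.05 0 1.68"
}}

```text
t: 4.82
eef_pos: [0.5164, 0.1248, 0.1512]
orientation: [-1.76, -2.602, 0.0]
contact_force: [-0.5, -2.2, 1.4]
width: -0.0001
finger_force: 1.1
```

```bash
cat > look.py <<'E'
from h import *
im,w=cloud("scene")
hsv=cv2.cvtColor(im,cv2.COLOR_BGR2HSV); H,S,V=cv2.split(hsv);z=w[...,2]
m=(H>18)&(H<30)&(S>180)&(V>120)&(z>.15)&(z<.21)
P=w[m]; q=P[:,:2]-[.593,.1765]; r=np.hypot(*q.T); print(m.sum(), r.max(), np.degrees(np.median(np.arctan2(q[r>.1][:,1],q[r>.1][:,0])))%360)
m=((H<6)|(H>174))&(S>150)&(z>.19)&(z<.25)&(w[...,0]>.4); print(np.median(w[m],0),np.percentile(z[m],95))
E
python3 arc.py 202 200 198 196 194 192; python3 look.py
```

```text
{'t': 4.817, 'eef_pos': [0.516, 0.125, 0.151], 'orientation': [-1.76, -2.602, 0.0], 'contact_force': [-0.469, -2.227, 1.445], 'width': -0.0, 'finger_force': 1.139, 'joint_positions': [0.099, 0.361, -0.273, 0.937, 0.0, 1.288]}
202 [ 0.01  0.02 -0.   -0.02]
200 [ 0.14 -0.01  0.    0.31]
198 [ 0.26 -0.03  0.    0.65]
196 [ 0.39 -0.04  0.    0.98]
194 [ 0.52 -0.06  0.    1.31]
192 [ 0.65 -0.06  0.    1.65]
312 0.1375686471711514 205.3444852174324
[0.62977696 0.18149597 0.22492067] 0.22877884566189097
```

Request:
{"op": "send_rows", "data": {
  "increments": "0.04 0 0 0.1;0.08 0 0 0.2;0.12 -0.01 0 0.3;0.16 -0.01 0 0.4;0.2 -0.02 0 0.5;0.24 -0.03 0 0.6"
}}

```text
t: 5.37
eef_pos: [0.5134, 0.13, 0.1512]
orientation: [-1.839, -2.546, 0.0]
contact_force: [-0.9, -2.2, 0.1]
width: 0.0001
finger_force: 1.0
```

Request:
{"op": "send_rows", "data": {
  "increments": "0.04 0 0 0.1;0.08 0 0 0.2;0.12 -0.01 0 0.3;0.16 -0.01 0 0.4"
}}

```text
t: 5.7
eef_pos: [0.5122, 0.134, 0.1514]
orientation: [-1.892, -2.508, -0.001]
contact_force: [0.6, -0.1, 0.4]
width: 0.0
finger_force: 0.0
```

```bash
python3 arc.py 198 196 194 192 190 188 186; python3 look.py
```

```text
{'t': 5.7, 'eef_pos': [0.512, 0.134, 0.151], 'orientation': [-1.892, -2.508, -0.001], 'contact_force': [0.55, -0.125, 0.413], 'width': 0.0, 'finger_force': 0.0, 'joint_positions': [0.117, 0.358, -0.278, 0.935, 0.001, 1.41]}
198 [-0.14  0.   -0.   -0.35]
196 [-0.02 -0.02 -0.   -0.01]
194 [ 0.11 -0.05  0.    0.32]
192 [ 0.24 -0.07  0.    0.65]
190 [ 0.36 -0.08  0.    0.99]
188 [ 0.49 -0.1   0.    1.32]
186 [ 0.62 -0.1   0.    1.65]
310 0.13863634484881787 198.93658392322183
[0.62971421 0.18129578 0.21769127] 0.2207668367021369
```

The knob has dropped about 8 mm, so the pin is in. Next is the gentle push to feel the lock.

Request:
{"op": "send_rows", "data": {
  "increments": "0.04 0 0 0;0.08 0 0 0;0.08 0 0 0"
}}

```text
t: 6.0
eef_pos: [0.5117, 0.1357, 0.1514]
orientation: [1.891, 2.509, 0.0]
contact_force: [-0.5, 0.4, 0.3]
width: -0.0002
finger_force: 0.0
```

Request:
{"op": "send_rows", "data": {
  "increments": "0.04 0 0 0;0.08 0 0 0;0.08 0 0 0"
}}

```text
t: 6.25
eef_pos: [0.511, 0.1374, 0.1513]
orientation: [1.891, 2.508, -0.0]
contact_force: [0.9, -2.2, 0.8]
width: 0.0
finger_force: 0.9
```

Request:
{"op": "send_rows", "data": {
  "increments": "0.03 0 0 0;0.03 0 0 0"
}}

```text
t: 6.42
eef_pos: [0.5107, 0.1382, 0.1513]
orientation: [-1.891, -2.508, 0.0]
contact_force: [-0.5, -2.4, 1.1]
width: 0.0001
finger_force: 1.0
```

Request:
{"op": "send_rows", "data": {
  "increments": "0.03 0 0 0;0.03 0 0 0"
}}

```text
t: 6.58
eef_pos: [0.5105, 0.1389, 0.1513]
orientation: [-1.891, -2.508, 0.0]
contact_force: [0.4, -2.5, 0.6]
width: -0.0
finger_force: 1.0
```

Request:
{"op": "send_rows", "data": {
  "increments": "0.03 0 0 0;0.06 0 0 0;0.06 0 0 0"
}}

```text
t: 6.83
eef_pos: [0.51, 0.1405, 0.1513]
orientation: [-1.891, -2.508, 0.0]
contact_force: [-0.1, -1.1, 0.9]
width: -0.0002
finger_force: 0.9
```

Request:
{"op": "send_rows", "data": {
  "increments": "0.03 0 0 0;0.03 0 0 0"
}}

```text
t: 7.0
eef_pos: [0.5099, 0.1412, 0.1513]
orientation: [-1.891, -2.508, 0.0]
contact_force: [-0.5, -1.6, 0.6]
width: 0.0003
finger_force: 1.0
```

Request:
{"op": "send_rows", "data": {
  "increments": "0.03 0 0 0;0.03 0 0 0"
}}

```text
t: 7.17
eef_pos: [0.5097, 0.1419, 0.1513]
orientation: [-1.891, -2.508, 0.0]
contact_force: [-1.0, -2.5, -0.1]
width: -0.0003
finger_force: 1.0
```

Request:
{"op": "send_rows", "data": {
  "increments": "0.03 0 0 0;0.03 0 0 0"
}}

```text
t: 7.33
eef_pos: [0.5095, 0.1424, 0.1513]
orientation: [1.891, 2.508, -0.001]
contact_force: [-1.3, -4.1, 1.2]
width: -0.0002
finger_force: 1.7
```

Request:
{"op": "send_rows", "data": {
  "increments": "0.03 0 0 0;0.03 0 0 0"
}}

```text
t: 7.5
eef_pos: [0.5094, 0.1429, 0.1513]
orientation: [1.891, 2.508, -0.001]
contact_force: [-0.6, -4.9, 0.8]
width: -0.0
finger_force: 2.5
```

Request:
{"op": "send_rows", "data": {
  "increments": "0.03 0 0 0;0.03 0 0 0"
}}

```text
t: 7.67
eef_pos: [0.5092, 0.1433, 0.1513]
orientation: [1.891, 2.507, -0.002]
contact_force: [-0.2, -6.9, -0.7]
width: 0.0
finger_force: 3.4
```

```bash
python3 arc.py 194; python3 look.py
```

```text
{'t': 7.667, 'eef_pos': [0.509, 0.143, 0.151], 'orientation': [1.891, 2.507, -0.002], 'contact_force': [-0.208, -6.866, -0.671], 'width': 0.0, 'finger_force': 3.368, 'joint_positions': [0.137, 0.357, -0.278, 0.935, -0.002, 1.429]}
194 [-0.28 -0.04  0.    0.32]
289 0.1390901381813658 193.04658596135386
[0.62944718 0.18135473 0.21669411] 0.2200817993250774
```

Request:
{"op": "send_rows", "data": {
  "increments": "0.03 0 0 0;0.05 0 0 0;0.05 0 0 0;0.05 0 0 0"
}}

```text
t: 8.05
eef_pos: [0.5091, 0.1438, 0.1513]
orientation: [1.891, 2.506, -0.003]
contact_force: [-0.0, -9.4, 0.8]
width: -0.0
finger_force: 4.9
```

Stopped dead at about 9.4 N. I'll hold it steady there, then back off.

Request:
{"op": "send_rows", "data": {
  "increments": "0.01 0 0 0;0.01 0 0 0;0.01 0 0 0;0.01 0 0 0;0.01 0 0 0;0.01 0 0 0;0.01 0 0 0;0.01 0 0 0;0.01 0 0 0;0.01 0 0 0"
}}

```text
t: 8.88
eef_pos: [0.509, 0.1439, 0.1513]
orientation: [1.891, 2.506, -0.003]
contact_force: [0.1, -11.5, 0.5]
width: -0.0
finger_force: 5.3
```

Request:
{"op": "send_rows", "data": {
  "increments": "-0.1 0 0 0;-0.3 0 0 0;-0.7 0 0 0;-1.5 0 0 0;-1.5 0 0 0;-1.5 0 -1.5 0;-1.5 0 -3 0;-1.5 0 -4.5 0;-1.5 0 -5.2 0;-1.5 0 -5.2 0",
  "grip": -1
}}

```text
t: 9.72
eef_pos: [0.5214, 0.1095, 0.2859]
orientation: [1.888, 2.504, 0.009]
contact_force: [0.9, -0.4, 0.5]
width: -0.0002
finger_force: 0.0
```

```bash
python3 look.py
python3 - <<'E'
from h import *
im,w=cloud("top"); st()
hsv=cv2.cvtColor(im,cv2.COLOR_BGR2HSV); H,S,V=cv2.split(hsv);z=w[...,2]
m=(H>18)&(H<30)&(S>180)&(V>120)&(z>.15)&(z<.182)
P=w[m][:,:2]; print(len(P)); mu=P.mean(0); v=np.linalg.svd(P-mu,full_matrices=False)[2][0]; print("bar",mu,v,np.degrees(np.arctan2(*v[::-1])))
q=P-[.593,.1765]; r=np.hypot(*q.T); print(r.min(),r.max(), "mid at 85", P[abs(r-.085)<.012].mean(0))
E
```

```text
400 0.13899367617900288 193.4334483803594
[0.63016898 0.18145672 0.2162345 ] 0.22008205667410302
{'t': 9.817, 'eef_pos': [0.52, 0.109, 0.282], 'orientation': [1.891, 2.508, 0.002], 'contact_force': [0.368, 0.344, -0.549], 'width': -0.0, 'finger_force': 0.0, 'joint_positions': [0.069, 0.279, -0.037, 1.253, 0.0, 1.362]}
29
bar [0.47189413 0.15219422] [-0.17631987  0.98433292] 100.15547535445414
0.12012183826968176 0.1276140158371004 mid at 85 [nan nan]<stdin>:6: RuntimeWarning: Mean of empty slice.
  ret = um.true_divide(
```

Run:
```python
from h import *
w=np.load("top.npy"); im=np.load("topim.npy")
for u in range(286,396,6):
    c=w[255:295,u]; k=np.nanargmax(c[:,2]); s=c[c[:,2]>.113]
    print(u,k+255,np.round(c[k],3), len(s), np.round(s.mean(0),3) if len(s) else '')
cv2.imwrite("pics/c.png",cv2.resize(im[200:320,260:420],None,fx=5,fy=5,interpolation=cv2.INTER_CUBIC))
```

```text
286 279 [ 0.491 -0.046  0.002] 0 
292 280 [ 0.486 -0.062  0.045] 0 
298 281 [ 0.484 -0.075  0.046] 0 
304 282 [ 0.482 -0.088  0.044] 0 
310 280 [ 0.487 -0.101  0.044] 0 
316 274 [ 0.492 -0.112  0.127] 9 [ 0.488 -0.112  0.124]
322 275 [ 0.49  -0.124  0.128] 9 [ 0.491 -0.124  0.126]
328 272 [ 0.497 -0.136  0.129] 10 [ 0.492 -0.136  0.125]
334 274 [ 0.493 -0.148  0.127] 10 [ 0.492 -0.148  0.124]
340 275 [ 0.492 -0.16   0.127] 10 [ 0.495 -0.16   0.125]
346 273 [ 0.496 -0.172  0.128] 11 [ 0.496 -0.172  0.124]
352 272 [ 0.498 -0.184  0.128] 10 [ 0.497 -0.184  0.125]
358 272 [ 0.498 -0.195  0.128] 11 [ 0.499 -0.196  0.124]
364 272 [ 0.499 -0.207  0.128] 10 [ 0.5   -0.208  0.124]
370 273 [ 0.497 -0.22   0.127] 11 [ 0.502 -0.22   0.124]
376 272 [ 0.499 -0.231  0.128] 10 [ 0.503 -0.232  0.124]
382 268 [ 0.508 -0.243  0.128] 9 [ 0.504 -0.244  0.125]
388 271 [ 0.502 -0.256  0.126] 8 [ 0.506 -0.256  0.124]
394 256 [ 0.551 -0.292  0.003] 0
```

View pics/c.png

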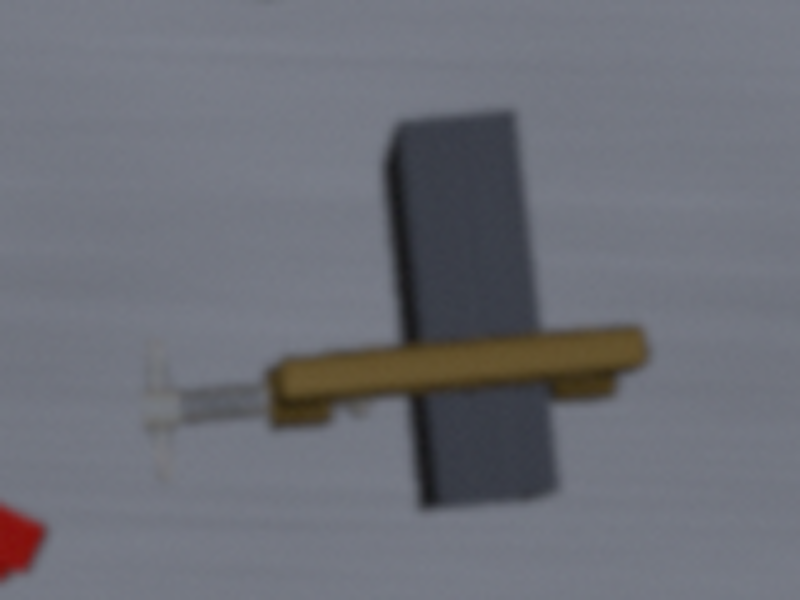

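The crop shows the clamp bar from about (275,375) to (645,345). The screw and handle are on the left (+y) side at (160,405), and the bar is square to the tube.

Request:
{"op": "send_rows", "data": {
  "increments": "-1.4 -0.5 0 0.3;-2.8 -1 0 0.6;-4.2 -1.55 0 0.9;-5.6 -2.1 0 1.2;-7 -2.6 0 1.54;-8.4 -3.1 0 1.54;-9.8 -3.6 0 1.54;-11.05 -4.1 0 1.54;-11.05 -4.1 0 1.54;-11.05 -4.1 1.5 1.54;-11.05 -4.1 3 1.54;-11.05 -4.1 3 1.54",
  "grip": 0.18
}}

```text
t: 10.82
eef_pos: [0.492, -0.1822, 0.1989]
orientation: [-2.08, -2.338, 0.004]
contact_force: [-1.2, 0.8, -1.3]
width: 0.0502
finger_force: 0.0
```

Run:
```python
from h import *
inc([.4975,-.185,.104]); s=st(); Rt=R.from_rotvec(s["orientation"]).as_matrix(); print(np.degrees(np.arctan2(Rt[1,0],Rt[0,0])))
im,w=cloud("top")
hsv=cv2.cvtColor(im,cv2.COLOR_BGR2HSV); H,S,V=cv2.split(hsv);z=w[...,2]
m=(H>18)&(H<30)&(S>180)&(V>120)&(z>.17)&(z<.181)&(w[...,1]>0)
P=w[m][:,:2]; print(len(P)); mu=P.mean(0); v=np.linalg.svd(P-mu,full_matrices=False)[2][0]; print("bar",mu,v,np.degrees(np.arctan2(*v[::-1])))
q=P-[.593,.1765]; r=np.hypot(*q.T); print(r.min(),r.max(), "mid at 85", P[abs(r-.085)<.012].mean(0))
x=w[...,0];y=w[...,1]
m=(z>.178)&(z<.186)&(np.hypot(x-.593,y-.1765)<.028)&(S<90); print("hub",m.sum(),w[m].mean(0), (np.nanmin(x[m])+np.nanmax(x[m]))/2,(np.nanmin(y[m])+np.nanmax(y[m]))/2)
im,w=cloud("scene");hsv=cv2.cvtColor(im,cv2.COLOR_BGR2HSV); H,S,V=cv2.split(hsv);z=w[...,2]
m=(H>18)&(H<30)&(S>180)&(V>120)&(z>.17)&(z<.181)&(w[...,1]>0)
P=w[m][:,:2]; mu=P.mean(0); v=np.linalg.svd(P-mu,full_matrices=False)[2][0]; print("scene bar",len(P),mu,v,np.degrees(np.arctan2(*v[::-1])))
cv2.imwrite("pics/s2.png",im[100:360,180:480])
```

```text
shift [-0.17  0.24  3.79] toolx [-0.117  0.993  0.007] tooly [ 0.993  0.117 -0.01 ]
{'t': 10.817, 'eef_pos': [0.492, -0.182, 0.199], 'orientation': [-2.08, -2.338, 0.004], 'contact_force': [-1.222, 0.789, -1.263], 'width': 0.05, 'finger_force': 0.0, 'joint_positions': [-0.494, 0.321, -0.199, 1.064, 0.0, 0.96]}
96.6924130257197
456
bar [0.52104994 0.16228953] [-0.98007613 -0.19862221] -168.54359866717544
0.02165079408685104 0.12799672473022528 mid at 85 [0.51015587 0.15988712]
hub 293 [0.59210352 0.17613967 0.18191148] 0.5955717173338293 0.1763207085726052
scene bar 268 [0.51720884 0.15921844] [0.97499316 0.22223489] 12.840332871645797
```

View pics/s2.png

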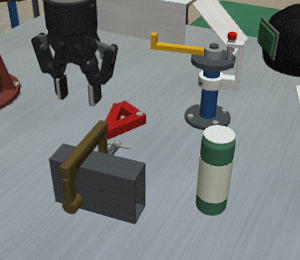

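Request:
{"op": "send_rows", "data": {
  "increments": "0 0 0 0;0 0 0.7 0;0 0 1.4 0;0 0 1.4 0"
}}

```text
t: 11.25
eef_pos: [0.4964, -0.1841, 0.1709]
orientation: [-2.086, -2.348, 0.0]
contact_force: [-1.2, 0.4, 0.1]
width: 0.0502
finger_force: 0.0
```

Request:
{"op": "send_rows", "data": {
  "increments": "0 0.04 0.8 0;0 0.04 1.6 0;0 0.04 2.1 0;0 0.04 2.4 0;0 0.04 2.55 0;0 0.04 2.55 0;0 0.04 2.55 0"
}}

```text
t: 11.83
eef_pos: [0.4983, -0.1846, 0.1087]
orientation: [2.086, 2.347, 0.001]
contact_force: [-0.9, -0.5, 0.6]
width: 0.0507
finger_force: 0.0
```

Request:
{"op": "send_rows", "data": {
  "increments": "0 -0.02 0.12 0;0 -0.02 0.12 0;0 -0.02 0.12 0"
}}

```text
t: 12.08
eef_pos: [0.4972, -0.1845, 0.1049]
orientation: [2.087, 2.348, 0.0]
contact_force: [0.2, 0.8, 0.6]
width: 0.0504
finger_force: 0.0
```

Request:
{"op": "send_rows", "data": {
  "increments": "0 0 0 0;0 0 0 0;0 0 0 0;0 0 0 0;0 0 0 0;0 0 0 0;0 0 0 0;0 0 0 0",
  "grip": -1,
  "force": 70
}}

```text
t: 12.75
eef_pos: [0.4979, -0.1845, 0.1051]
orientation: [2.086, 2.347, 0.001]
contact_force: [2.1, 1.4, 5.7]
width: 0.0164
finger_force: 68.8
```

Request:
{"op": "send_rows", "data": {
  "increments": "0 0 -0.1 0;0 0 -0.3 0;0 0 -0.6 0;0 0 -1 0;0 0 -1.5 0;0 0 -1.5 0"
}}

```text
t: 13.25
eef_pos: [0.4982, -0.185, 0.1446]
orientation: [2.085, 2.346, 0.001]
contact_force: [1.1, -0.5, -6.3]
width: 0.0161
finger_force: 68.7
```

Request:
{"op": "send_rows", "data": {
  "increments": "0 0 -0.6 0;0 0 -1.3 0;0 0 -2 0;0 0 -2.8 0;0 0 -3.6 0;0 0 -4.4 0;0 0 -5.2 0;0 0 -5.9 0;0 0 -6.4 0;0 0 -6.6 0;0 0 -6.6 0;0 0 -6.6 0"
}}

```text
t: 14.25
eef_pos: [0.4968, -0.1843, 0.3064]
orientation: [-2.087, -2.347, 0.0]
contact_force: [-0.2, 0.5, -6.8]
width: 0.0162
finger_force: 69.6
```

Run:
```python
from h import *
inc([.51,.159,.31]); s=st(); Rt=R.from_rotvec(s["orientation"]).as_matrix(); print(np.degrees(np.arctan2(Rt[1,0],Rt[0,0])))
im,w=cloud("top")
z=w[...,2];x=w[...,0];y=w[...,1]
hsv=cv2.cvtColor(im,cv2.COLOR_BGR2HSV); H,S,V=cv2.split(hsv)
m=(H>10)&(H<32)&(S>80)&(V<160)&(z>.29)&(z<.36)&(abs(x-.5)<.06)
P=w[m]; print(len(P),P.min(0),P.max(0))
for s_ in (P[P[:,1]>-.15],P[P[:,1]<-.22]): print(len(s_),s_.mean(0))
cv2.imwrite("pics/t3.png",im[180:360,180:460])
```

```text
shift [13.58  2.13 -0.14] toolx [-0.117  0.993  0.   ] tooly [ 0.993  0.117 -0.001]
{'t': 14.25, 'eef_pos': [0.497, -0.184, 0.306], 'orientation': [-2.087, -2.347, 0.0], 'contact_force': [-0.203, 0.495, -6.786], 'width': 0.016, 'finger_force': 69.625, 'joint_positions': [-0.493, 0.272, 0.018, 1.317, -0.0, 0.96]}
96.72635771265446Traceback (most recent call last):
  File "<stdin>", line 7, in <module>
    return umr_minimum(a, axis, None, out, keepdims, initial, where)
ValueError: zero-size array to reduction operation minimum which has no identity
```

Request:
{"op": "send_rows", "data": {
  "increments": "0.4 0.06 0 0;1.2 0.19 0 -0.1;2.3 0.36 0 -0.2;3.5 0.55 0 -0.4;4.7 0.74 0 -0.5;5.9 0.93 0 -0.6;7.1 1.1 0 -0.7;8.3 1.3 0 -0.8;9.5 1.5 0 -0.88;10.7 1.68 0 -0.88;11.8 1.85 0 -0.88;12.7 2 0 -0.88"
}}

```text
t: 15.3
eef_pos: [0.5084, 0.1394, 0.3062]
orientation: [-1.974, -2.442, 0.001]
contact_force: [0.5, -0.9, -7.2]
width: 0.0167
finger_force: 69.5
```

Request:
{"op": "send_rows", "data": {
  "increments": "0.4 0.06 0 0;0.6 0.1 0 0;0.7 0.12 0 0;0.7 0.12 0 0;0.7 0.12 0 0"
}}

```text
t: 15.72
eef_pos: [0.5087, 0.1537, 0.3069]
orientation: [1.978, 2.441, -0.001]
contact_force: [-0.4, -0.0, -7.0]
width: 0.0169
finger_force: 69.5
```

Run:
```python
from h import *
inc([.51,.159,.31]); s=st(); Rt=R.from_rotvec(s["orientation"]).as_matrix(); print(np.degrees(np.arctan2(Rt[1,0],Rt[0,0])),s["ft_torque"])
im,w=cloud("scene")
z=w[...,2];x=w[...,0];y=w[...,1]
hsv=cv2.cvtColor(im,cv2.COLOR_BGR2HSV); H,S,V=cv2.split(hsv)
m=(H>10)&(H<32)&(S>80)&(V<160)&(z>.2)&(z<.36)&(abs(x-.51)<.1)&(abs(y-.16)<.2)
P=w[m]; print(len(P),P.min(0),P.max(0))
B=P[P[:,2]>P[:,2].max()-.02]
for a in np.arange(.07,.25,.02):
    c=P[(abs(P[:,1]-a)<.01)]
    if len(c)>2: print(round(a,2),len(c),np.round(c.mean(0),3),np.round(np.percentile(c[:,2],[2,98]),3))
cv2.imwrite("pics/s3.png",cv2.resize(im[20:240,260:480],None,fx=2.5,fy=2.5))
```

```text
shift [ 0.2   0.09 -0.12] toolx [-0.207  0.978 -0.   ] tooly [ 0.978  0.207 -0.   ]
{'t': 15.717, 'eef_pos': [0.509, 0.154, 0.307], 'orientation': [1.978, 2.441, -0.001], 'contact_force': [-0.36, -0.018, -6.963], 'width': 0.017, 'finger_force': 69.512, 'joint_positions': [0.156, 0.275, 0.023, 1.319, -0.0, 1.518]}
101.96440043605713 [-0.03786464 -0.0617966   0.02494803]
814 [0.47034105 0.07685229 0.22718299] [0.54616198 0.22911294 0.35955598]
0.07 75 [0.522 0.079 0.269] [0.231 0.323]
0.09 387 [0.527 0.085 0.28 ] [0.231 0.328]
0.11 75 [0.525 0.108 0.307] [0.239 0.329]
0.13 45 [0.516 0.13  0.324] [0.307 0.356]
0.15 44 [0.509 0.149 0.33 ] [0.308 0.353]
0.17 14 [0.5   0.167 0.336] [0.327 0.358]
0.19 9 [0.498 0.188 0.328] [0.327 0.329]
0.21 147 [0.5   0.208 0.263] [0.237 0.294]
0.23 18 [0.504 0.224 0.254] [0.237 0.291]
```

View pics/s3.png

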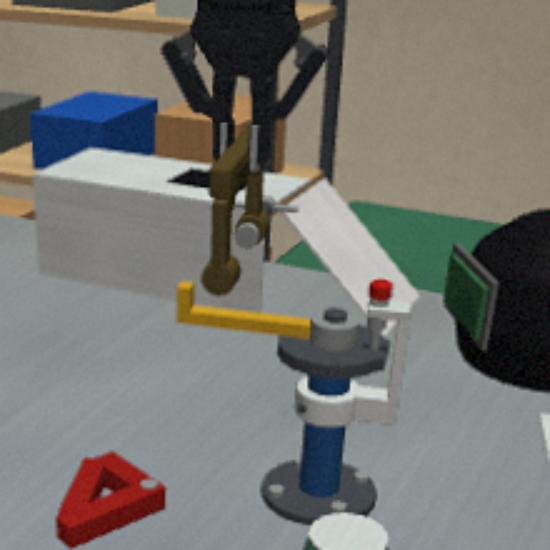

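The picture shows the clamp held level above the hook, with its jaws either side of the bar. The fixed jaw is at (220,280), the hook bar runs from (185,300) to (310,328), and the red knob is at (380,290).

Request:
{"op": "send_rows", "data": {
  "increments": "0.2 0.06 0.3 0;0.2 0.06 0.9 0;0.2 0.06 1.6 0;0.2 0.06 2.3 0;0.2 0.06 3 0;0.2 0.06 3.6 0;0.2 0.06 4 0;0.2 0.06 4.2 0;0.2 0.06 4.2 0;0.2 0.06 4.2 0"
}}

```text
t: 16.6
eef_pos: [0.5095, 0.1597, 0.2024]
orientation: [1.977, 2.441, 0.001]
contact_force: [-0.6, -0.6, -6.4]
width: 0.0164
finger_force: 69.4
```

Request:
{"op": "send_rows", "data": {
  "increments": "0 0 0.1 0;0 0 0.2 0;0 0 0.3 0;0 0 0.4 0;0 0 0.5 0;0 0 0.5 0;0 0 0.5 0"
}}

```text
t: 17.18
eef_pos: [0.5091, 0.1597, 0.1894]
orientation: [-1.977, -2.442, 0.0]
contact_force: [-0.2, -0.1, -6.3]
width: 0.0168
finger_force: 69.4
```

Now the last millimetres, slowly.

Request:
{"op": "send_rows", "data": {
  "increments": "0 0 0.04 0;0 0 0.08 0;0 0 0.12 0;0 0 0.16 0;0 0 0.2 0;0 0 0.2 0"
}}

```text
t: 17.68
eef_pos: [0.5091, 0.1597, 0.1843]
orientation: [-1.977, -2.441, 0.0]
contact_force: [-0.4, 0.5, -7.0]
width: 0.0165
finger_force: 69.5
```

Request:
{"op": "send_rows", "data": {
  "increments": "0 0 0.02 0;0 0 0.04 0;0 0 0.06 0;0 0 0.06 0"
}}

```text
t: 18.02
eef_pos: [0.5092, 0.1597, 0.183]
orientation: [-1.977, -2.442, 0.0]
contact_force: [-0.2, 0.4, -7.0]
width: 0.0164
finger_force: 69.5
```

Request:
{"op": "send_rows", "data": {
  "increments": "0 0 0.02 0;0 0 0.04 0;0 0 0.06 0;0 0 0.06 0"
}}

```text
t: 18.35
eef_pos: [0.5091, 0.1597, 0.1814]
orientation: [-1.977, -2.442, 0.0]
contact_force: [0.2, -0.4, -6.8]
width: 0.0164
finger_force: 69.5
```

Request:
{"op": "send_rows", "data": {
  "increments": "0 0 0.02 0;0 0 0.04 0;0 0 0.04 0"
}}

```text
t: 18.6
eef_pos: [0.5092, 0.1597, 0.181]
orientation: [1.977, 2.441, 0.0]
contact_force: [-3.4, -1.0, 0.5]
width: 0.0163
finger_force: 70.6
```

Request:
{"op": "send_rows", "data": {
  "increments": "0 0 0.02 0;0 0 0.04 0;0 0 0.04 0"
}}

```text
t: 18.85
eef_pos: [0.5092, 0.1597, 0.1809]
orientation: [1.976, 2.441, 0.001]
contact_force: [-5.5, -2.2, 11.3]
width: 0.0163
finger_force: 72.0
```

Request:
{"op": "send_rows", "data": {
  "increments": "0 0 -0.04 0;0 0 -0.04 0;0 0 -0.04 0"
}}

```text
t: 19.1
eef_pos: [0.5093, 0.1598, 0.181]
orientation: [1.977, 2.441, 0.001]
contact_force: [-3.7, 0.5, 5.6]
width: 0.0164
finger_force: 71.1
```

Request:
{"op": "send_rows", "data": {
  "increments": "0 0 0 0;0 0 0 0;0 0 0 0;0 0 0 0;0 0 0 0;0 0 0 0",
  "grip": -0.18,
  "force": 20
}}

```text
t: 19.6
eef_pos: [0.5093, 0.1597, 0.1805]
orientation: [1.977, 2.442, 0.0]
contact_force: [-0.4, -0.2, -0.5]
width: 0.0351
finger_force: 0.0
```

```bash
python3 look.py
python3 - <<'E'
from h import *
im,w=cloud("scene"); cv2.imwrite("pics/s4.png",cv2.resize(im[60:260,280:480],None,fx=2.8,fy=2.8))
E
```

```text
321 0.1400333308360954 193.3721849056299
[0.63002258 0.18246387 0.21602015] 0.220249910903876
```

View pics/s4.png

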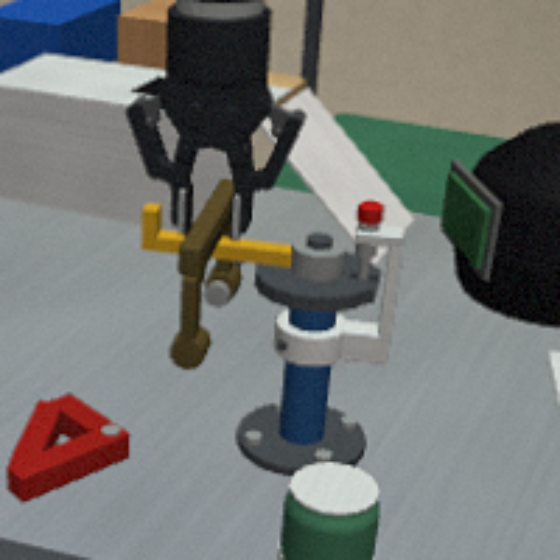

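The clamp now hangs on the hook with its bar at (210,225), the fingers are clear either side, and the knob at (370,212) is down. I'll retreat straight up.

Request:
{"op": "send_rows", "data": {
  "increments": "0 0 -0.2 0;0 0 -0.6 0;0 0 -1.2 0;0 0 -2 0;0 0 -3 0;0 0 -4 0;0 0 -5 0;0 0 -5.5 0;0 0 -5.5 0;0 0 -5.5 0;0 0 -5.5 0;0 0 -5.5 0"
}}

```text
t: 20.7
eef_pos: [0.5087, 0.1596, 0.3172]
orientation: [-1.976, -2.441, 0.002]
contact_force: [0.1, 0.3, -0.9]
width: 0.0353
finger_force: 0.0
```

```bash
st='' ; python3 look.py
python3 - <<'E'
from h import *
st(); im,w=cloud("scene"); cv2.imwrite("pics/s5.png",im[60:340,200:480])
z=w[...,2];x=w[...,0];y=w[...,1]
H,S,V=cv2.split(cv2.cvtColor(im,cv2.COLOR_BGR2HSV))
m=(H>10)&(H<32)&(S>80)&(V<160)&(z>.19)&(z<.21)&(abs(x-.51)<.08)&(abs(y-.16)<.12)
P=w[m]
for a in np.arange(.08,.25,.02):
    c=P[(abs(P[:,1]-a)<.01)]
    if len(c)>2: print(round(a,2),len(c),np.round(c.mean(0),3),c[:,2].max().round(3))
E
```

```text
323 0.13986563618284772 193.41624636313057
[0.62951229 0.18186001 0.21618649] 0.22049299534166658
{'t': 20.75, 'eef_pos': [0.509, 0.16, 0.317], 'orientation': [-1.976, -2.441, 0.002], 'contact_force': [-0.225, 0.191, 0.423], 'width': 0.035, 'finger_force': 0.0, 'joint_positions': [0.167, 0.278, 0.053, 1.348, 0.0, 1.528]}
0.08 33 [0.524 0.088 0.197] 0.204
0.1 59 [0.526 0.098 0.2  ] 0.204
0.12 34 [0.521 0.121 0.2  ] 0.203
0.14 56 [0.499 0.141 0.198] 0.203
0.16 44 [0.505 0.159 0.199] 0.203
0.18 35 [0.508 0.181 0.2  ] 0.203
0.2 33 [0.504 0.2   0.2  ] 0.203
0.22 28 [0.5   0.219 0.201] 0.203
```

View pics/s5.png

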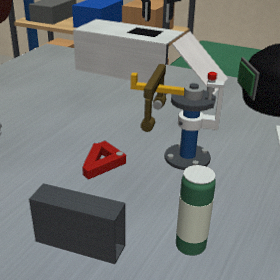

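The clamp hangs level on the hook at (155,80) with its top at a uniform 0.203 m. The knob at (212,76) is down and the tube, square and can are in place. Handing in.

```bash
python3 -c "
from cell import ctrl
print(ctrl.job_done())"
```

```text
the job is handed in; nothing more can be done
None
```

The hook is turned and locked: the pin dropped about 8 mm, and the hook stopped dead under a steady push of about 10 N (11.5 N the highest reading). The C-clamp hangs level and still on it near the middle, the tube, square and can show no movement in the last picture (the brush was outside that crop, but the arm never went near it), and the job was handed in at about 21 s.

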